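Lay the tea tray with the full sugar tin

TASK

Get the tea tray ready: first slide it home into the corner of the pale green boxing, so that it sits square with its far and left sides against the two faces. Then lift the two sugar tins in turn to feel which is the full, heavier one; stand the lighter one back upright where you found it, bring the heavier one over the middle of the tray and finish still holding it there, upright and still, about a hand's breadth above the tray, because I have yet to lay a napkin under it. Leave the mug, saucer and spoon alone, and do not tip the tins over.

Things in the scene. Friction and masses are not known exactly. Their poses are not given: they have to be found in the camera images.
- boxing_corner (a point): The stop corner, at z = 0, where the two inner faces of the fixed, pale green, L-shaped pipe boxing (45 mm high, on the worktop) meet. One run lies on the far side, its face towards the robot (-x); the other at the left, its face to the right (-y). The faces run exactly along world y and x; this point has the world axes.
- tray_middle (a point): Loose wooden tea tray, 160 (its x, away from the robot) by 240 mm (its y, left), 0.35 to 0.5 kg, smooth, slides with 1 to 3 N. Point: middle of its floor, 6 mm above its underside. Walls 6 mm thick; the long ones reach 20 mm above the worktop, the end walls (+y, -y) 28 mm; outer faces flat and square. Starts short of both faces by up to 70 mm, turned up to 0.2 rad.
- tray_corner (a point): The tray's outer far left corner at its underside: 80 mm along the tray's x and 120 mm along its y from the tray's middle. It lies at the stop corner when the tray is home.
- tin1_mid (a point): One of two outwardly identical closed steel sugar tins: plain upright cylinder, 60 mm diameter, 80 mm tall, standing on the worktop, lid fixed on. This point is its centre, 40 mm above its base. One weighs 120 to 155 g, the other 300 to 395 g with its packed contents; which is the heavy one can only be felt.
- tin2_mid (a point): The other sugar tin, same size and look; this point is its centre, 40 mm above its base. The tins stand side by side to the right of the tray, at least 120 mm apart centre to centre, tin1 the nearer to the tray; either may be the heavy one.
- mug: White mug, 78 mm across and 92 mm tall, standing on top of the far run of the boxing; origin at the middle of its underside. Leave alone.
- spoon: Steel teaspoon, 140 mm long, lying on the worktop beyond the tins, roughly along y; origin at its middle, on its underside. Leave alone.
- saucer: White saucer, 140 mm across and 18 mm tall, standing on top of the left run of the boxing; origin at the middle of its underside. Leave alone.
Mind the look-alikes: they are no part of the job. What is shaped like the part that bears tin2_mid but brown is not meant. What is shaped like the part that bears tin1_mid but yellow is not meant.

How it is judged (in metres and radians):
On the way, in this order (a step that is already met when the one before it is completed fails the run):
1. the tray is home in the corner, square against both faces (horizontal distance between tray_corner and boxing_corner below 0.007 m and angle between the x axis of tray_middle and the x axis of boxing_corner, either way round below 0.035 rad), for 0.2 s.
2. the lighter tin has been lifted clear of the worktop in the fingers (((height (world z) of tin1_mid above 0.055 m and contact force between tin1 and the fingers above 0.5 N and contact force between tin2 and table above 2.2 N) or (height (world z) of tin2_mid above 0.055 m and contact force between tin2 and the fingers above 0.5 N and contact force between tin1 and table above 2.2 N))), for 0.2 s.
3. the lighter tin stands back upright where it was, let go (((distance of tin1_mid from where it was at the start of the episode below 0.04 m and height (world z) of tin1_mid below 0.044 m and angle between tin1_mid's own z axis and vertical below 0.1 rad and contact force between tin1 and the fingers below 0.1 N and linear speed of tin1 below 0.03 m/s and contact force between tin1 and table below 2.2 N) or (distance of tin2_mid from where it was at the start of the episode below 0.04 m and height (world z) of tin2_mid below 0.044 m and angle between tin2_mid's own z axis and vertical below 0.1 rad and contact force between tin2 and the fingers below 0.1 N and linear speed of tin2 below 0.03 m/s and contact force between tin2 and table below 2.2 N))), for 0.2 s.
At the end, for the whole second after the job is handed in: Tray corner within 7 mm of the stop corner, square within 0.035 rad; lighter tin let go, upright, within 40 mm of where it stood; heavier tin held still in the fingers, upright within 0.17 rad, within 50 mm sideways of the tray's middle, base 40 to 180 mm above the tray floor (all of step 1 and ((distance of tin1_mid from where it was at the start of the episode below 0.04 m and height (world z) of tin1_mid below 0.044 m and angle between tin1_mid's own z axis and vertical below 0.1 rad and contact force between tin1 and the fingers below 0.1 N and linear speed of each of tin1, tin2 below 0.03 m/s and contact force between tin1 and table below 2.2 N and height (world z) of tin2_mid between 0.086 and 0.23 m and horizontal distance between tin2_mid and tray_middle below 0.05 m and angle between tin2_mid's own z axis and vertical below 0.17 rad and contact force between tin2 and the fingers above 1 N and contact force between tin2 and tray below 0.05 N) or (distance of tin2_mid from where it was at the start of the episode below 0.04 m and height (world z) of tin2_mid below 0.044 m and angle between tin2_mid's own z axis and vertical below 0.1 rad and contact force between tin2 and the fingers below 0.1 N and linear speed of each of tin2, tin1 below 0.03 m/s and contact force between tin2 and table below 2.2 N and height (world z) of tin1_mid between 0.086 and 0.23 m and horizontal distance between tin1_mid and tray_middle below 0.05 m and angle between tin1_mid's own z axis and vertical below 0.17 rad and contact force between tin1 and the fingers above 1 N and contact force between tin1 and tray below 0.05 N))); the arm keeps its last pose, push and grip.
It fails at once if a bystander (mug, saucer, spoon) is moved more than 20 mm (distance of any of mug, saucer, spoon from where it was at the start of the episode above 0.02 m).
It fails at once if a sugar tin is tipped over (more than 0.7 rad) (angle between any of tin1_mid, tin2_mid's own z axis and vertical above 0.7 rad).
It also fails if it takes over 72 s, if anything falls off the work surface, if the arm or the gripper's body presses on something with over 40 N, if the wrist force passes 120 N, or if a joint passes its speed limit or range.

ROBOT

A 6-joint arm with a two-finger parallel gripper is mounted at the origin on the work surface. World frame = base frame: x ahead of the robot, y to its left, z up, the work surface at z = 0. Lengths are in mm, angles in rad, forces in N, time in s.
With the tool pointing down it reaches from about 400 to 925 mm from the base axis. Payload 3.4 kg.
Tool frame: the origin (TCP) lies on the centre line of the jaws, within the pads' length; the fingertips stand 8 mm ahead of it and the grasp point (between the pads) lies 11 mm behind it; y points along the fingers, z is the direction in which the jaws open and shut, and the axes are right-handed (so a half turn about y gives the same grasp; the last joint's range is limited). The gripper opens to 85 mm and grips with 20 to 120 N. Pads are 22 mm wide; open, the fingers measure 114 mm over their backs; the gripper's body (76 mm by 85 mm) begins 54 mm behind the grasp point. The pads swing forward as they close: fully open they stand 13 mm farther back than shut.
Start: joints at [1.242, 0.307, 1.506, -0, 1.328, -0.073], TCP at [144.953, 556.435, 239.305] pointing down, gripper open.
Joint ranges: [-3.12, 3.12], [-1.05, 2.28], [0.14, 2.33], [-1.42, 4.57], [0.1, 2.73], [-2.68, 2.68]. Speed limits (rad/s): [2.57, 2.57, 3.14, 3.14, 3.14, 3.14].

INTERFACE

Orientations are given as a 3x3 rotation matrix whose columns are the frame's x, y, z axes.
In Python, from cell import robot gives the robot as it stands. The module is installed in compiled form; this text tells all that it offers.
- The arm moves only by the tool apply_moves, never from a script. Its argument "deltas" is a list of rows, each a list of 3 entries, a list of its own where there are three numbers: the turn, a rotation vector about the tool's x, y, z in rad, then the shift along the tool's x, y, z in cm, then the opening in per cent of the stroke, from 0 (shut) to 100 (fully open). A call has 1 to 12 rows; each row is the pose to reach, as a shift and turn from the pose measured when the call began, along the tool's axes at that moment; what a row does not reach only later rows make up. A row lasts 1/12 s, in which the tool goes at most 41.7 mm and 7.16 degrees, less where a joint would pass 70% of its speed; a pose out of reach is approached as far as the arm can. A call with a gripper value outside its range is refused whole. The fingers move at their own pace and stop on an object; the grip force is fixed at half the most. Time passes only in rows, so rows that repeat a pose let the fingers close. It gives the time, the measured TCP pose, the force and the opening at its end, in the units of the state.
- robot.observe(): the state, without advancing time (a new reading comes with each control period).
- robot.camera(name): name is "scene" or "side" or "wrist"; returns the picture (384x512x3 uint8, blue, green, red); there is no depth.
- robot.get_calibration(name): a dict with "fx", "fy", "cx", "cy" (pixels), "world_from_camera" (4x4, takes a point from camera to world coordinates); the wrist camera has in their place "mount" (4x4, takes a point from camera to tool coordinates, whose origin is the TCP and whose axes are the tool frame's). Camera axes: x right, y down, z forward; pixel columns grow to the right and rows downward; lengths in mm; the calibration is good to about 2 mm. A picture is of the moment at which its call begins: read the wrist's pose just before it. get_calibration takes no time and is no camera call.
- robot.job_done(): hands the job in, once; it reports no verdict.
Trained networks look in the newest picture that a camera, given by its name, has taken for a name from the list of things; names that differ only in an ending like _2 or _b are one class to them, and where a whole thing is asked for, a point or a joint stands for the part that bears it (a point fixed in the world has none). Each returns a list of dicts, best first, with "score" (0 to 1); they miss things now and then, are a little off and sometimes report something else, mostly with a low value. They report only what shows in the picture. A call takes as long as a camera call. They do not tell look-alikes from the thing itself.
- robot.spot_in(thing, camera): "centre" ([column, row] as shares, 0 to 1, of the picture: columns of its width, rows of its height, amid what is visible of it).
- robot.trace(thing, camera): "region" (384x512 bool, what is visible of it) and "centre" ([column, row] as shares, 0 to 1, of the picture: columns of its width, rows of its height, amid what is visible of it).
- robot.landmark_of(thing, camera): "centre" ([column, row] as shares, 0 to 1, of the picture: columns of its width, rows of its height: a listed point, or the origin of a listed thing).
The state is a dict: "t": time; "joint_pos": joint angles; "qd": joint speeds; "joint_torque": joint torques, N m; "eef_pos": TCP position; "ee_rot": TCP orientation; "force": force on the tool from outside, world axes, zero at the start; "moment": the same for the moment, N m; "gripper_width": finger opening in mm.
Only numpy, scipy, OpenCV 4.12 (cv2) and the standard library are available. Lean on these libraries where they do the work, as an engineer would, in place of code of your own. Each camera call takes 0.05 s, during which the arm holds its last target.

## Working session

There is one attempt and no reset: what is moved stays moved. The work goes in short steps, Python scripts to look and compute and a tool call to move; the robot and the scene stay as the last step left them, time stands still between calls to the robot, and variables do not carry over. Pictures are saved under pics/ and viewed, and the job is handed in when it is done.

Besides the shell and the picture viewer there is one more tool, called after ">>>" by a JSON object that holds its "op" and its "data". apply_moves: Moves the arm, as the interface text tells. Its arguments: {"type":"object","properties":{"deltas":{"type":"array","items":{"type":"array"}}},"required":["deltas"]}

```bash
mkdir -p pics; cat > h.py <<'E'
import numpy as np, cv2
from cell import robot
np.set_printoptions(precision=3,suppress=True)
def ray(cam,uv,st=None):
    c=robot.get_calibration(cam)
    if 'mount' in c:
        s=st or robot.observe(); T=np.eye(4);T[:3,:3]=np.array(s['ee_rot']);T[:3,3]=s['eef_pos'];T=T@np.array(c['mount'])
    else: T=np.array(c['world_from_camera'])
    d=np.array([(uv[0]-c['cx'])/c['fx'],(uv[1]-c['cy'])/c['fy'],1.])
    return T[:3,3],T[:3,:3]@d
def onz(cam,uv,z,st=None):
    o,d=ray(cam,uv,st); return o+d*(z-o[2])/d[2]
def proj(cam,p,st=None):
    c=robot.get_calibration(cam)
    if 'mount' in c:
        s=st or robot.observe(); T=np.eye(4);T[:3,:3]=np.array(s['ee_rot']);T[:3,3]=s['eef_pos'];T=T@np.array(c['mount'])
    else: T=np.array(c['world_from_camera'])
    q=np.linalg.inv(T)@np.append(p,1); return np.array([c['fx']*q[0]/q[2]+c['cx'],c['fy']*q[1]/q[2]+c['cy']])
E
python3 - <<'E'
from h import *
s=robot.observe();print(s)
for c in ['scene','side','wrist']:
    im=robot.camera(c);cv2.imwrite(f'pics/{c}0.png',im)
    print(c)
    for n,z in [('boxing_corner',0),('tray_middle',6),('tray_corner',0),('tin1_mid',40),('tin2_mid',40),('spoon',0),('mug',45),('saucer',45)]:
        for r in robot.landmark_of(n,c)[:4]:
            uv=np.array(r['centre'])*[512,384]; print(n,round(r['score'],2),uv,onz(c,uv,z,s))
E
```

```text
{'t': 0.0, 'joint_pos': array([ 1.242,  0.308,  1.508, -0.   ,  1.328, -0.074]), 'qd': array([-0.002,  0.001, -0.   ,  0.001, -0.   , -0.   ]), 'joint_torque': array([  0.003, -45.754, -25.192,   0.   ,   0.013,  -0.   ]), 'eef_pos': array([144.733, 555.767, 238.385]), 'ee_rot': array([[ 0.968, -0.001,  0.252],
       [-0.252, -0.002,  0.968],
       [-0.   , -1.   , -0.002]]), 'force': array([-0.019,  0.297, -0.704]), 'moment': array([-0.038, -0.003, -0.024]), 'gripper_width': 85.63066697244673}
scene
boxing_corner 0.8 [364.698 248.102] [725.397 319.206  -0.   ]
tray_middle 0.91 [303.206 209.088] [606.974 131.207   6.   ]
tray_middle 0.29 [154.624 159.898] [ 456.889 -411.565    6.   ]
tray_corner 0.77 [333.978 238.618] [705.684 232.058   0.   ]
tin1_mid 0.86 [218.317 142.195] [ 358.124 -203.574   40.   ]
tin1_mid 0.76 [217.907 163.699] [ 478.237 -172.656   40.   ]
tin2_mid 0.87 [153.805 162.816] [ 513.209 -386.602   40.   ]
tin2_mid 0.81 [130.509 152.602] [ 473.706 -487.762   40.   ]
spoon 0.61 [363.11  249.715] [732.235 314.912   0.   ]
mug 0.78 [243.507 234.202] [777.662 -17.804  45.   ]
mug 0.53 [166.502 195.187] [ 664.256 -285.274   45.   ]
saucer 0.58 [385.28  189.389] [513.47  372.349  45.   ]
side
boxing_corner 0.68 [251.597 129.293] [715.216 332.375   0.   ]
tray_middle 0.89 [233.523 163.699] [596.155 132.4     6.   ]
tray_corner 0.59 [255.693 145.19 ] [704.632 227.144   0.   ]
tin1_mid 0.9 [218.01  222.605] [ 480.181 -171.36    40.   ]
tin1_mid 0.61 [184.218 234.586] [ 372.677 -194.584   40.   ]
tin2_mid 0.97 [245.504 277.517] [ 513.628 -389.728   40.   ]
tin2_mid 0.91 [241.306 317.107] [ 474.438 -505.14    40.   ]
spoon 0.87 [281.088 255.283] [ 641.875 -309.56     0.   ]
spoon 0.15 [198.605 119.002] [520.447 456.718   0.   ]
mug 0.72 [295.475 173.683] [780.723 -17.24   45.   ]
saucer 0.81 [198.81  120.998] [511.483 376.226  45.   ]
wrist
```

View pics/scene0.png

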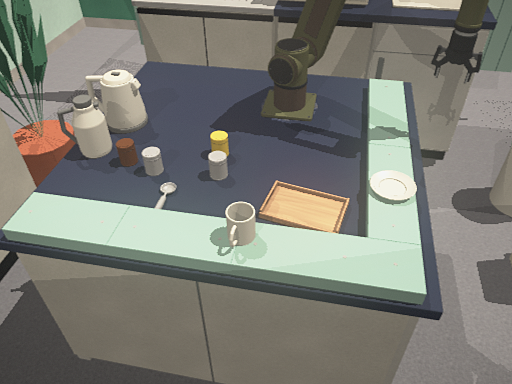

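View pics/side0.png

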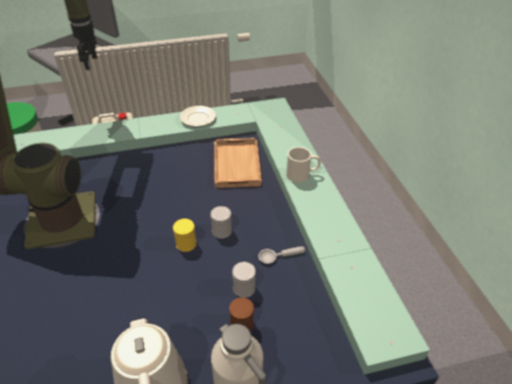

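```bash
python3 - <<'E'
import cv2,numpy as np
a=cv2.imread('pics/scene0.png')[120:290,100:400];b=cv2.imread('pics/side0.png')[100:350,150:350]
cv2.imwrite('pics/crop_scene.png',cv2.resize(a,None,fx=2.6,fy=2.6,interpolation=2))
cv2.imwrite('pics/crop_side.png',cv2.resize(b,None,fx=2.4,fy=2.4,interpolation=2))
E
```

```text
(no output)
```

View pics/crop_scene.png

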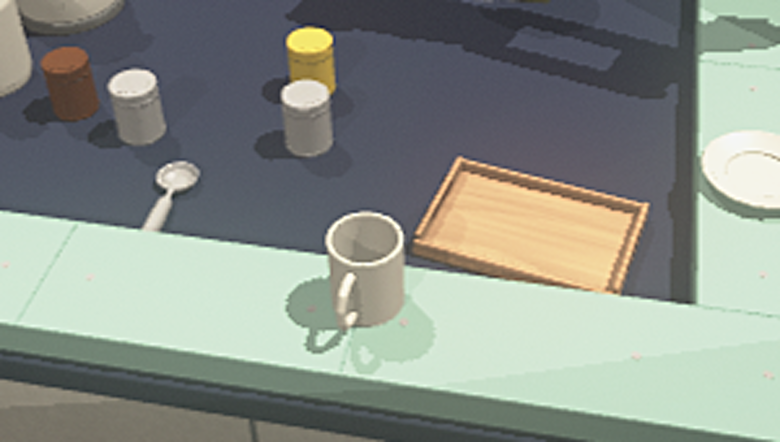

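View pics/crop_side.png

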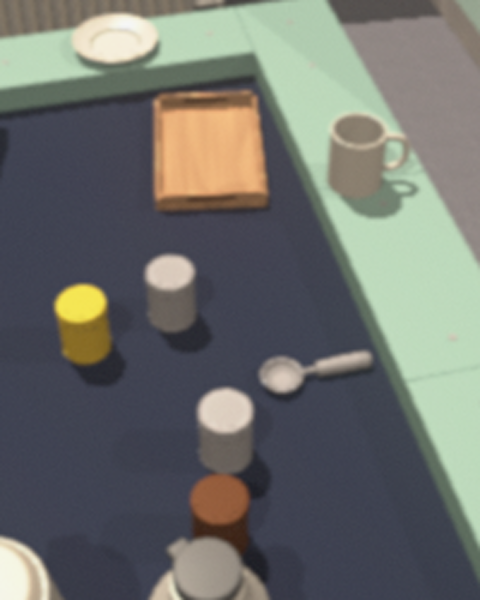

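The grey tins are tin1 at scene (218,164) / side (218,222) and tin2 at scene (153,161) / side (245,278). The yellow can at scene (217,144) and the brown one at (127,152) are the look-alikes, and the crops confirm that. Both cameras agree to a few mm: tin1 ≈ (479,-172), tin2 ≈ (513,-388). Next I bring the wrist camera over the tray.

>>> {"op": "apply_moves", "data": {"deltas": [[[0,0,0],[54,-8,-28],100],[[0,0,0],[54,-8,-28],100],[[0,0,0],[54,-8,-28],100],[[0,0,0],[54,-8,-28],100],[[0,0,0],[54,-8,-28],100],[[0,0,0],[54,-8,-28],100],[[0,0,0],[54,-8,-28],100],[[0,0,0],[54,-8,-28],100],[[0,0,0],[54,-8,-28],100],[[0,0,0],[54,-8,-28],100],[[0,0,0],[54,-8,-28],100],[[0,0,0],[54,-8,-28],100]]}}

```text
t: 2.35
eef_pos: [514.5, 223.0, 305.0]
ee_rot: [[0.968, 0.0, 0.252], [-0.252, 0.0, 0.968], [0.0, -1.0, 0.0]]
force: [-0.2, 0.4, -0.0]
gripper_width: 85.6
```

```bash
python3 - <<'E'
from h import *
s=robot.observe();print(s)
print(robot.get_calibration('wrist'))
c='wrist'
im=robot.camera(c);cv2.imwrite(f'pics/{c}1.png',im)
for n,z in [('boxing_corner',0),('tray_middle',6),('tray_corner',0),('tin1_mid',40)]:
        for r in robot.landmark_of(n,c)[:4]:
            uv=np.array(r['centre'])*[512,384]; print(n,round(r['score'],2),uv,onz(c,uv,z,s))
E
```

```text
{'t': 2.35, 'joint_pos': array([ 0.334,  0.243,  1.43 ,  0.   ,  1.467, -0.982]), 'qd': array([-0.795,  0.25 , -0.504,  0.005,  0.246, -0.79 ]), 'joint_torque': array([  2.559, -45.953, -25.011,  -0.259,   0.008,   0.799]), 'eef_pos': array([514.528, 222.983, 304.969]), 'ee_rot': array([[ 0.968,  0.   ,  0.252],
       [-0.252,  0.   ,  0.968],
       [ 0.   , -1.   ,  0.   ]]), 'force': array([-0.194,  0.372, -0.043]), 'moment': array([ 0.001, -0.012,  0.039]), 'gripper_width': 85.57819042391115}
{'fx': 345.7016543011055, 'fy': 345.7016543011055, 'cx': 250.96346330317587, 'cy': 190.38193823853788, 'mount': array([[  -0.001,    0.964,    0.266,  -67.909],
       [  -0.001,   -0.266,    0.964, -134.453],
       [   1.   ,    0.001,    0.001,    0.037],
       [   0.   ,    0.   ,    0.   ,    1.   ]])}
boxing_corner 0.66 [352.922 271.91 ] [717.933 319.241   0.   ]
tray_middle 0.78 [206.387 233.088] [607.299 137.342   6.   ]
tray_corner 0.88 [292.096 279.782] [708.435 233.446   0.   ]
```

View pics/wrist1.png

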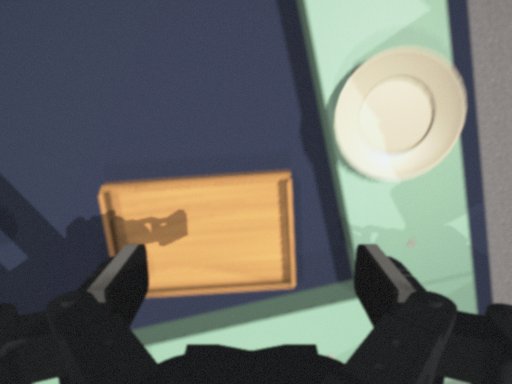

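The picture shows the whole tray at about (102..297, 171..298) and the boxing corner at about (352,280), beside the right finger. I settle a little farther back and measure the edges.

>>> {"op": "apply_moves", "data": {"deltas": [[[0,0,0],[-2,-4,-6],100],[[0,0,0],[-2,-4,-6],100],[[0,0,0],[-2,-4,-6],100],[[0,0,0],[-2,-4,-6],100],[[0,0,0],[-2,-4,-6],100]]}}

```text
t: 3.02
eef_pos: [477.7, 172.7, 344.1]
ee_rot: [[0.968, -0.001, 0.252], [-0.252, 0.001, 0.968], [-0.001, -1.0, 0.001]]
force: [-0.5, -0.3, -0.3]
gripper_width: 85.2
```

```bash
python3 - <<'E'
from h import *
s=robot.observe();print(s['t'],s['qd'],s['eef_pos'])
c='wrist'
im=robot.camera(c);cv2.imwrite(f'pics/{c}2.png',im)
np.save('s2.npy',s,allow_pickle=True)
for n,z in [('boxing_corner',0),('tray_middle',6),('tray_corner',0)]:
        for r in robot.landmark_of(n,c)[:4]:
            uv=np.array(r['centre'])*[512,384]; print(n,round(r['score'],2),uv,onz(c,uv,z,s))
r=robot.trace('tray_middle',c)[0]
m=r['region'].astype(np.uint8)
cs,_=cv2.findContours(m,0,1);k=max(cs,key=cv2.contourArea)
h=cv2.convexHull(k)
print(cv2.approxPolyDP(h,5,True)[:,0])
v=im.copy();cv2.drawContours(v,cs,-1,(0,0,255),1)
cv2.imwrite('pics/wrist2t.png',cv2.resize(v,(800,600),interpolation=cv2.INTER_CUBIC))
E
```

```text
3.0167 [ 0.005  0.021 -0.001 -0.003 -0.001 -0.002] [477.661 172.732 344.148]
tray_middle 0.89 [245.709 239.309] [608.334 131.555   6.   ]
tray_corner 0.77 [326.605 279.898] [707.736 234.648   0.   ]
[[328 181]
 [329 285]
 [169 294]
 [159 190]]
```

View pics/wrist2t.png

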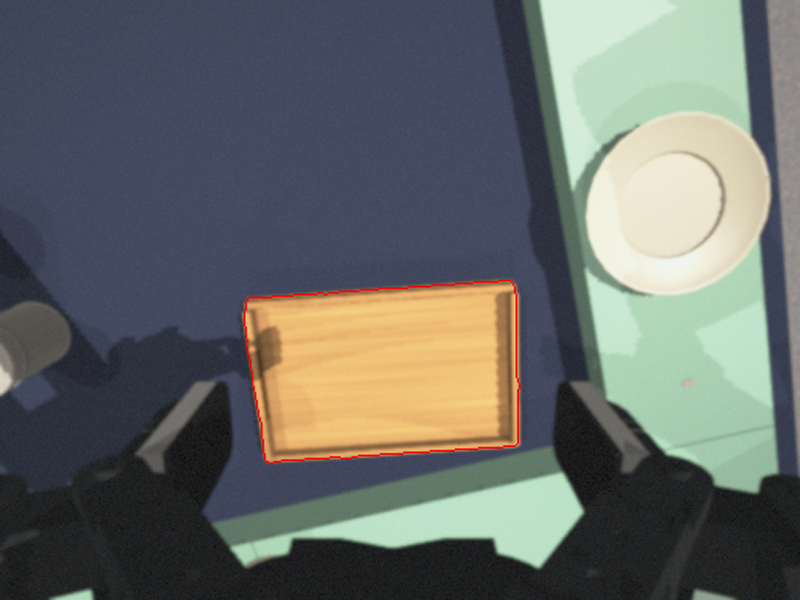

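```bash
cat > fit.py <<'E'
from h import *
from scipy.optimize import least_squares
def tpts(p):
    x,y,t=p;R=np.array([[np.cos(t),-np.sin(t)],[np.sin(t),np.cos(t)]])
    P=[]
    for a in(-80,80):
        for b in(-120,120):
            q=R@[a,b]+[x,y]
            P+= [[*q,0],[*q,28]]   # end walls span full width presumably
    return P
def fit_tray(cam,region,s,p0=(608,132,-.2)):
    cs,_=cv2.findContours(region.astype(np.uint8),0,1);k=max(cs,key=cv2.contourArea)
    h=cv2.convexHull(k)[:,0].astype(float)
    k2=k[:,0].astype(float)
    def res(p):
        hh=cv2.convexHull(np.array([proj(cam,q,s) for q in tpts(p)],np.float32))
        return [cv2.pointPolygonTest(hh,tuple(map(float,u)),True) for u in k2[::3]]
    r=least_squares(res,p0,x_scale=[10,10,.05],loss='soft_l1',diff_step=1e-4)
    return r.x,np.sqrt(np.mean(np.square(res(r.x))))
E
python3 - <<'E'
from fit import *
s=np.load('s2.npy',allow_pickle=True).item()
r=robot.trace('tray_middle','wrist')[0]
p,e=fit_tray('wrist',r['region'],s);print('tray',p,e)
t=p[2];print('corner',p[0]+80*np.cos(t)-120*np.sin(t),p[1]+80*np.sin(t)+120*np.cos(t))
im=cv2.imread('pics/wrist2.png').astype(int)
g=im[:,:,1]-im[:,:,0]  # green-blue
# left face base: per-row first transition to green right of tray; far face: per column going down
L=[];F=[]
for v in range(10,200,10):
    row=g[v]; 
    for u in range(300,450):
        if (row[u:u+4]>3).all(): L.append(onz('wrist',(u,v),0,s)[:2]);break
for u in range(180,330,10):
    col=g[:,u]
    for v in range(345,260,-1):
        if (col[v-4:v]<0).all(): F.append(onz('wrist',(u,v),0,s)[:2]);break
print(np.array(L));print(np.array(F))
print(g[100,320:400]); print(g[290:350,220])
E
```

```text
tray [605.012 133.205  -0.18 ] 2.0053830430260358
corner 705.157237561033 236.98806093078875
[[338.739 319.746]
 [350.669 320.043]
 [362.768 320.344]
 [375.039 320.65 ]
 [387.162 319.708]
 [399.785 320.014]
 [412.592 320.324]
 [425.586 320.638]
 [438.437 319.669]
 [451.816 319.983]
 [465.394 320.302]
 [479.177 320.626]
 [492.825 319.627]
 [507.028 319.951]
 [521.45  320.279]
 [536.096 320.613]
 [550.616 319.583]
 [542.113 228.871]
 [556.548 225.706]]
[[727.98   -9.224]
 [728.461   7.428]
 [727.166  24.556]
 [727.646  41.078]
 [728.125  57.543]
 [726.839  74.439]
 [727.317  90.776]
 [727.793 107.058]
 [726.516 123.725]
 [726.992 139.881]
 [727.466 155.982]
 [727.938 172.029]
 [726.67  188.403]
 [727.142 204.327]
 [727.612 220.197]]
[-24 -22 -22 -22 -22 -20 -21 -21 -21 -25 -19 -21 -20 -20 -16 -16 -15 -15
 -15 -14 -12 -13 -14 -10 -14 -15 -14 -13 -16 -15  -9  -2   7   9  13  16
  13  12  13  15  14  21  26  26  20  19  19  19  18  19  19  20  19  19
  19  21  18  20  25  26  20  17  16  15  15  17  19  24  24  21  21  24
  24  23  24  24  24  24  22  23]
[ 63  63  46  13 -14 -23 -21 -20 -22 -22 -22 -21 -21 -21 -24 -21 -20 -21
 -22 -21 -20 -21 -21 -21 -13  -2  11  16  17  20  19  17  16  18  14  17
  16  15  17  20  16  17  18  24  31  27  27  25  26  24  25  27  26  31
  25  14   6  -1  -3   2]
```

The boxing faces are at x≈727 and y≈319. The tray is at about (605,133), yaw −0.18. I will grip its right end wall and drag it home. On the way I close the fingers to check where the tips stand when nearly shut.

>>> {"op": "apply_moves", "data": {"deltas": [[[0,-0.03,0],[4,6,-3.5],10],[[0,-0.075,0],[14.2,28.4,-12.3],10],[[0,-0.075,0],[14.2,28.4,-12.3],10],[[0,-0.075,0],[14.2,28.4,-12.3],10],[[0,-0.075,0],[14.2,28.4,-12.3],10],[[0,-0.075,0],[14.2,28.4,-12.3],10],[[0,-0.075,0],[14.2,28.4,-12.3],10],[[0,-0.075,0],[14.2,28.4,-12.3],10],[[0,-0.075,0],[14.2,28.4,-12.3],10],[[0,-0.075,0],[14.2,28.4,-12.3],10],[[0,-0.075,0],[14.2,28.4,-12.3],10]]}}

```text
t: 4.23
eef_pos: [583.9, 17.6, 58.8]
ee_rot: [[0.984, -0.004, 0.18], [-0.18, 0.001, 0.984], [-0.004, -1.0, -0.0]]
force: [0.2, -0.0, 0.1]
gripper_width: 8.5
```

```bash
python3 - <<'E'
from h import *
s=robot.observe();print(s['t'],s['eef_pos'],s['ee_rot'],s['gripper_width'])
im=robot.camera('wrist')
R=np.array(s['ee_rot']);o=np.array(s['eef_pos'])
for d in (8,21,-11): print(d,proj('wrist',o+R[:,1]*d,s)/512*800)
v=cv2.resize(im,(800,600),interpolation=cv2.INTER_CUBIC)
cv2.imwrite('pics/wrist3.png',v)
E
```

```text
4.2333 [583.881  17.599  58.782] [[ 0.984 -0.004  0.18 ]
 [-0.18   0.001  0.984]
 [-0.004 -1.    -0.   ]] 8.53798999677934
8 [391.369 393.387]
21 [391.403 375.111]
-11 [391.309 426.112]
```

View pics/wrist3.png

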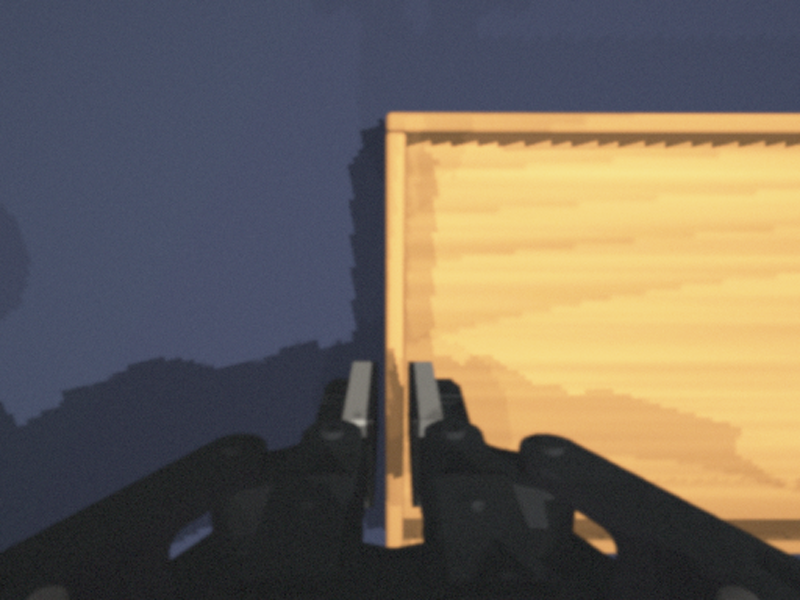

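The finger tips show at row ~362 around the wall at column 396, which fits tips 8 mm ahead of the TCP when shut. Yaw and centring on the wall are good. I open, descend and grip.

>>> {"op": "apply_moves", "data": {"deltas": [[[0,0,0],[0,0,0.2],40],[[0,0,0],[0,0,0.2],40],[[0,0,0],[0,2,0.2],40],[[0,0,0],[0,3.5,0.2],40],[[0,0,0],[0,4.0,0.2],40],[[0,0,0],[0,4.0,0.2],20],[[0,0,0],[0,4.0,0.2],0],[[0,0,0],[0,4.0,0.2],0],[[0,0,0],[0,4.0,0.2],0],[[0,0,0],[0,4.0,0.2],0]]}}

```text
t: 5.12
eef_pos: [585.5, 20.2, 21.3]
ee_rot: [[0.984, 0.0, 0.179], [-0.179, 0.001, 0.984], [-0.0, -1.0, 0.001]]
force: [-1.4, 1.5, 5.8]
gripper_width: 4.1
```

```bash
python3 - <<'E'
from h import *
s=robot.observe();print(s['t'],s['eef_pos'],s['gripper_width'],s['force'],s['moment'])
E
```

```text
5.1167 [585.511  20.181  21.301] 4.060259551785771 [-1.385  1.528  5.805] [ 0.151  0.216 -0.043]
```

>>> {"op": "apply_moves", "data": {"deltas": [[[0,0,0],[0,-0.2,0],0],[[0,0,0],[0,-0.2,0],0]]}}

```text
t: 5.28
eef_pos: [585.8, 20.1, 23.7]
ee_rot: [[0.984, 0.001, 0.179], [-0.179, 0.001, 0.984], [0.001, -1.0, 0.001]]
force: [-0.1, 0.3, -3.3]
gripper_width: 4.2
```

```bash
python3 - <<'E'
from h import *
s=robot.observe();print(s['t'],s['eef_pos'],s['gripper_width'],s['force'],s['moment'])
im=robot.camera('wrist')
v=cv2.resize(im,(800,600),interpolation=cv2.INTER_CUBIC)
cv2.imwrite('pics/wrist4.png',v)
E
```

```text
5.2833 [585.785  20.148  23.747] 4.23051928946516 [-0.121  0.273 -3.336] [-0.124  0.012  0.02 ]
```

View pics/wrist4.png

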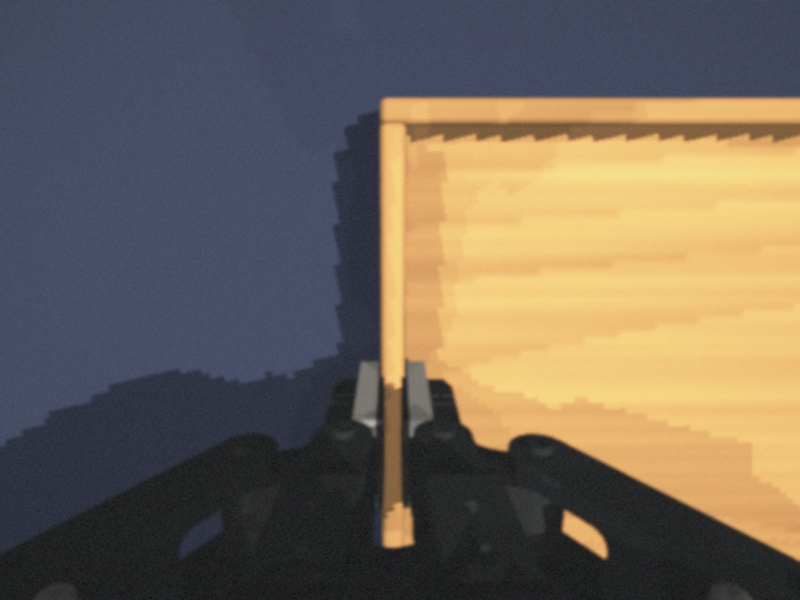

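The wall is held between the pads; the tray shows square to the tool. Now I rotate it square and move to ~8 mm short of both faces.

>>> {"op": "apply_moves", "data": {"deltas": [[[0,-0.05,0],[0.5,0.1,0.7],0],[[0,-0.1,0],[1.2,0.1,1.6],0],[[0,-0.15,0],[2,0.1,2.8],0],[[0,-0.18,0],[2.8,0.1,4.0],0],[[0,-0.18,0],[3.5,0.1,5.2],0],[[0,-0.18,0],[4,0.1,6],0],[[0,-0.18,0],[4.25,0.1,6.25],0],[[0,-0.18,0],[4.25,0.1,6.25],0],[[0,-0.18,0],[4.25,0.1,6.25],0]]}}

```text
t: 6.08
eef_pos: [638.2, 74.2, 22.2]
ee_rot: [[1.0, -0.0, 0.0], [-0.0, 0.001, 1.0], [-0.0, -1.0, 0.001]]
force: [0.7, -0.0, -2.6]
gripper_width: 4.1
```

```bash
python3 - <<'E'
from fit import *
s=robot.observe();print(s['t'],s['eef_pos'],s['ee_rot'],s['gripper_width'],s['force'],s['moment'])
for c in('wrist','scene','side'):
    im=robot.camera(c)
    v=cv2.resize(im,(800,600),interpolation=cv2.INTER_CUBIC)
    cv2.imwrite(f'pics/{c}5.png',im)
    for n,z in [('boxing_corner',0),('tray_middle',6),('tray_corner',0)]:
        for r in robot.landmark_of(n,c)[:1]:
            uv=np.array(r['centre'])*[512,384]; print(c,n,round(r['score'],2),uv,onz(c,uv,z,s))
a=cv2.imread('pics/side5.png')[90:220,150:350]
b=cv2.imread('pics/scene5.png')[170:270,230:400]
a=cv2.resize(a,(600,390),interpolation=2);b=cv2.resize(b,(600,353),interpolation=2)
cv2.imwrite('pics/s5a.png',a);cv2.imwrite('pics/s5b.png',b)
E
```

```text
6.0833 [638.236  74.183  22.176] [[ 1.    -0.     0.   ]
 [-0.     0.001  1.   ]
 [-0.    -1.     0.001]] 4.098383997709678 [ 0.686 -0.029 -2.568] [ 0.006 -0.013 -0.039]
wrist tray_middle 0.57 [500.122 244.493] [638.404 192.347   6.   ]
scene tray_middle 0.58 [323.584 215.885] [624.851 195.097   6.   ]
scene tray_corner 0.67 [356.301 244.493] [716.252 295.676   0.   ]
side boxing_corner 0.81 [252.518 130.982] [715.933 320.273   0.   ]
side tray_middle 0.69 [235.725 154.099] [616.378 185.053   6.   ]
```

View pics/s5a.png

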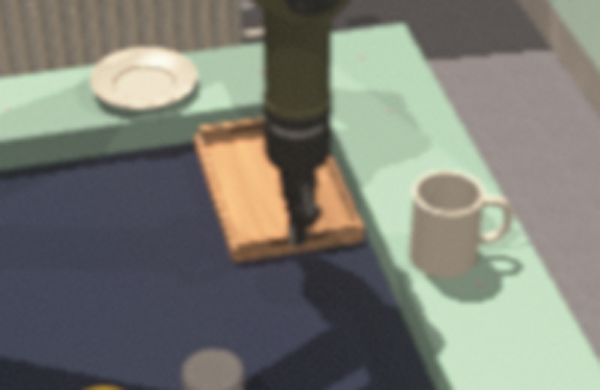

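View pics/s5b.png

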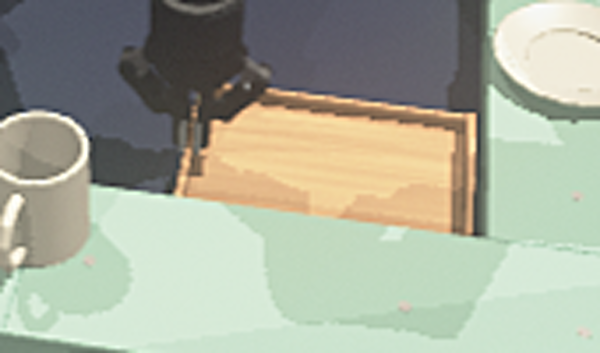

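View pics/wrist5.png

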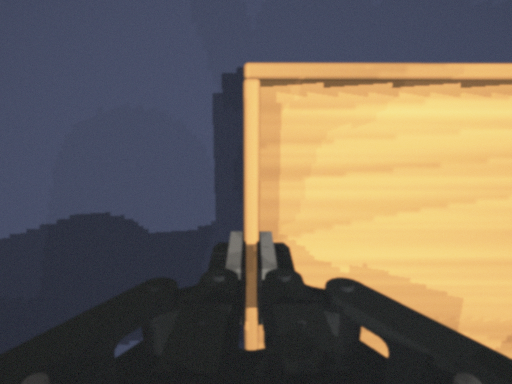

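>>> {"op": "apply_moves", "data": {"deltas": [[[0,0,0],[0.2,0,0.2],0],[[0,0,0],[0.4,0,0.4],0],[[0,0,0],[0.6,0,0.6],0],[[0,0,0],[0.7,0,0.7],0],[[0,0,0],[0.8,0,0.8],0],[[0,0,0],[0.8,0,0.8],0],[[0,0,0],[0.8,0,0.8],0]]}}

```text
t: 7.27
eef_pos: [646.6, 81.9, 22.5]
ee_rot: [[1.0, 0.0, -0.0], [0.0, 0.0, 1.0], [0.0, -1.0, 0.0]]
force: [-1.3, 0.1, -2.5]
gripper_width: 4.4
```

```bash
python3 - <<'E'
from h import *
s=robot.observe();print(s['t'],s['eef_pos'],s['gripper_width'],s['force'],s['moment'])
E
```

```text
7.2667 [646.551  81.891  22.477] 4.444464140867214 [-1.3    0.057 -2.483] [-0.156  0.077  0.09 ]
```

>>> {"op": "apply_moves", "data": {"deltas": [[[0,0,0],[0,0,0.1],0],[[0,0,0],[0,0,0.2],0],[[0,0,0],[0,0,0.3],0],[[0,0,0],[0,0,0.4],0],[[0,0,0],[0,0,0.4],0],[[0,0,0],[0,0,0.4],0]]}}

```text
t: 7.77
eef_pos: [645.8, 82.3, 22.2]
ee_rot: [[1.0, -0.001, -0.001], [0.001, -0.005, 1.0], [-0.001, -1.0, -0.005]]
force: [-0.5, -10.6, -2.7]
gripper_width: 4.0
```

>>> {"op": "apply_moves", "data": {"deltas": [[[0,0,0],[0.1,0,0],0],[[0,0,0],[0.2,0,0],0],[[0,0,0],[0.3,0,0],0],[[0,0,0],[0.4,0,0],0],[[0,0,0],[0.4,0,0],0],[[0,0,0],[0.4,0,0],0]]}}

```text
t: 8.27
eef_pos: [646.9, 82.2, 21.5]
ee_rot: [[1.0, -0.007, -0.001], [0.001, -0.005, 1.0], [-0.007, -1.0, -0.005]]
force: [-6.0, -3.0, 0.2]
gripper_width: 4.3
```

```bash
python3 - <<'E'
from h import *
s=robot.observe();print(s['t'],s['eef_pos'],s['gripper_width'],s['force'],s['moment'])
im=robot.camera('wrist');cv2.imwrite('pics/wrist6.png',im)
E
```

```text
8.2667 [646.873  82.224  21.544] 4.28091734276001 [-6.038 -3.016  0.166] [-0.403  0.799 -0.021]
```

View pics/wrist6.png

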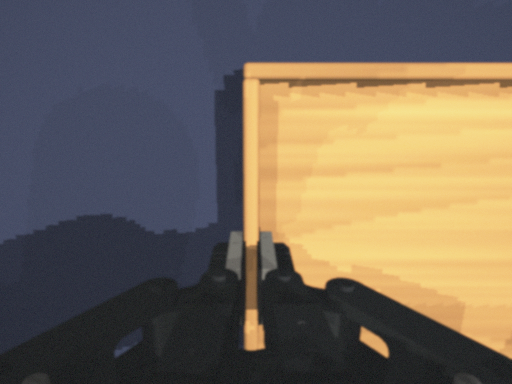

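Both faces answer with force (−10.6 N in y, −6 N in x) at the predicted spot. One more firm press on both, then release and rise to check.

>>> {"op": "apply_moves", "data": {"deltas": [[[0,0,0],[0.2,0,0.2],0],[[0,0,0],[0.4,0,0.4],0],[[0,0,0],[0.4,0,0.4],0],[[0,0,0],[0.4,0,0.4],0]]}}

```text
t: 8.65
eef_pos: [646.9, 82.4, 21.3]
ee_rot: [[1.0, -0.015, -0.002], [0.002, -0.012, 1.0], [-0.015, -1.0, -0.011]]
force: [-9.6, -14.3, 5.2]
gripper_width: 4.4
```

>>> {"op": "apply_moves", "data": {"deltas": [[[0,0,0],[0,0,0],0],[[0,0,0],[0,0,0],10],[[0,0,0],[0,0,0],20],[[0,0,0],[0,0,0],35],[[0,0,0],[0,0,0],35],[[0,0,0],[0,-3,0],35],[[0,0,0],[0,-6,0],40],[[0,0,0],[-5,-14,0],60],[[0,0,0],[-12,-24,0],100],[[0,0,0],[-17,-26,0],100],[[0,0,0],[-17,-26,0],100],[[0,0,0],[-17,-26,0],100]]}}

```text
t: 9.65
eef_pos: [517.2, 85.0, 244.9]
ee_rot: [[1.0, -0.014, -0.003], [0.003, -0.011, 1.0], [-0.014, -1.0, -0.011]]
force: [-0.2, 1.4, 0.6]
gripper_width: 85.6
```

>>> {"op": "apply_moves", "data": {"deltas": [[[0,0,0],[0,0,3],100],[[0,0,0],[0,0,4],100],[[0,0,0],[0,0,4],100]]}}

```text
t: 9.9
eef_pos: [517.4, 127.3, 245.5]
ee_rot: [[1.0, -0.011, -0.006], [0.006, -0.01, 1.0], [-0.011, -1.0, -0.009]]
force: [-0.3, -0.6, -1.2]
gripper_width: 85.3
```

```bash
cat > chk.py <<'E'
from fit import *
def chk(tag):
    s=robot.observe();print(s['t'],s['eef_pos'],s['gripper_width'],s['force'],np.abs(s['qd']).max())
    im=robot.camera('wrist');r=robot.trace('tray_middle','wrist')[0]
    print(fit_tray('wrist',r['region'],s,(647,199,0)))
    v=im.copy()
    h=cv2.convexHull(np.array([proj('wrist',q,s) for q in tpts((647,199,0))],np.float32)).astype(int);cv2.polylines(v,[h],1,(0,0,255))
    cv2.imwrite(f'pics/{tag}.png',cv2.resize(v,(800,600),interpolation=2))
    sm=np.linalg.norm(np.array(s['qd']))
    return s,im
E
python3 -c "
from chk import *
chk('w7')"
```

```text
9.9 [517.352 127.294 245.505] 85.27260926571711 [-0.27  -0.593 -1.21 ] 0.03714686653646886
(array([645.676, 198.309,   0.004]), np.float64(18.85292754474516))
```

View pics/w7.png

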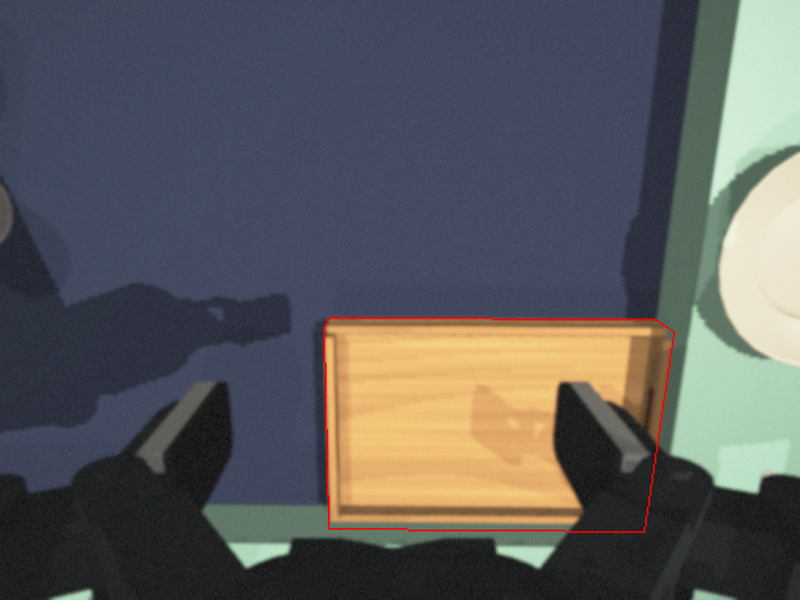

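The tray lies flush along the far face (row ~520) and its left end meets the left boxing (column ~665); the outline predicted for "home" matches it. Next is tin1; I look from above first.

>>> {"op": "apply_moves", "data": {"deltas": [[[0.01,0,-0.011],[-4,0,-30],100],[[0.01,0,-0.011],[-7,0,-30],100],[[0.01,0,-0.011],[-7,0,-30],100],[[0.01,0,-0.011],[-7,0,-30],100],[[0.01,0,-0.011],[-7,0,-30],100],[[0.01,0,-0.011],[-7,0,-30],100],[[0.01,0,-0.011],[-7,0,-30],100],[[0.01,0,-0.011],[-7,0,-30],100],[[0.01,0,-0.011],[-7,0,-30],100],[[0.01,0,-0.011],[-7,0,-30],100],[[0.01,0,-0.011],[-7,0,-30],100]]}}

```text
t: 10.92
eef_pos: [448.3, -175.0, 247.4]
ee_rot: [[1.0, -0.006, -0.004], [0.004, -0.0, 1.0], [-0.006, -1.0, -0.0]]
force: [0.0, 0.0, -0.8]
gripper_width: 85.2
```

```bash
cat > tin.py <<'E'
from h import *
def tin(tag):
    s=robot.observe();print(s['t'],s['eef_pos'],s['ee_rot'].round(3).tolist(),s['force'],np.abs(s['qd']).max())
    im=robot.camera('wrist')
    for n in('tin1_mid','tin2_mid'):
      for r in robot.landmark_of(n,'wrist')[:3]:
        uv=np.array(r['centre'])*[512,384];print(n,r['score'],uv,onz('wrist',uv,40,s))
    for r in robot.trace('tin1_mid','wrist')[:3]:
        uv=np.array(r['centre'])*[512,384];print('trace',r['score'],uv,im[int(uv[1]),int(uv[0])],onz('wrist',uv,40,s))
    cv2.imwrite(f'pics/{tag}.png',im)
E
python3 -c "
from tin import *
tin('w8')"
```

```text
10.9167 [ 448.308 -174.986  247.353] [[1.0, -0.006, -0.004], [0.004, -0.0, 1.0], [-0.006, -1.0, -0.0]] [ 0.03   0.042 -0.764] 0.028912732403759463
tin2_mid 0.86 [ 44.288 218.918] [ 505.479 -391.033   40.   ]
trace 0.66 [225.382  85.402] [ 10 247 247] [ 370.564 -199.231   40.   ]
trace 0.59 [251.085 207.398] [242 245 246] [ 491.794 -174.29    40.   ]
```

View pics/w8.png

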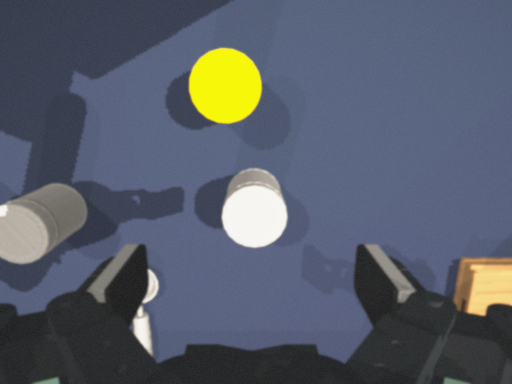

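The grey tin1 lid is centred at (254,214), the yellow look-alike at (225,86), and tin2's lid at about (22,233).

```bash
python3 -c "
from h import *
print(onz('wrist',(254.5,214),80),onz('wrist',(22,233),80),onz('wrist',(225,85.5),80))
a=cv2.imread('pics/w8.png')[150:260,0:300];cv2.imwrite('pics/w8c.png',cv2.resize(a,None,fx=2.6,fy=2.6,interpolation=2))"
```

```text
[ 486.274 -170.243   80.   ] [ 506.855 -388.547   80.   ] [ 372.677 -196.161   80.   ]
```

View pics/w8c.png

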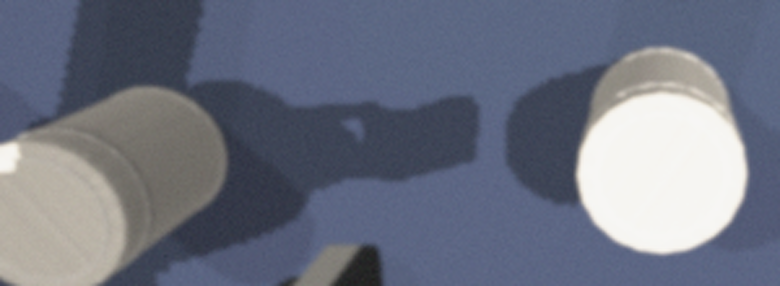

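>>> {"op": "apply_moves", "data": {"deltas": [[[0,0,-0.006],[3.7,3,0.4],100],[[0,0,-0.006],[3.7,7,0.4],100],[[0,0,-0.006],[3.7,11,0.4],100],[[0,0,-0.006],[3.7,15,0.4],100],[[0,0,-0.006],[3.7,18,0.4],100],[[0,0,-0.006],[3.7,20,0.4],100],[[0,0,-0.006],[3.7,21,0.4],100],[[0,0,-0.006],[3.7,21.2,0.4],100]]}}

```text
t: 11.78
eef_pos: [483.9, -168.7, 34.1]
ee_rot: [[1.0, -0.002, -0.008], [0.008, 0.0, 1.0], [-0.002, -1.0, 0.0]]
force: [1.2, -0.7, 0.3]
gripper_width: 85.2
```

>>> {"op": "apply_moves", "data": {"deltas": [[[0,0,0],[0,0,0],80],[[0,0,0],[0,0,0],70],[[0,0,0],[0,0,0],60],[[0,0,0],[0,0,0],50],[[0,0,0],[0,0,0],50],[[0,0,0],[0,0,0],50]]}}

```text
t: 12.28
eef_pos: [485.3, -169.1, 35.8]
ee_rot: [[1.0, 0.002, -0.008], [0.008, -0.001, 1.0], [0.002, -1.0, -0.001]]
force: [-0.4, 1.2, 7.2]
gripper_width: 59.8
```

```bash
python3 -c "
from h import *
s=robot.observe();print(s)
im=robot.camera('wrist');cv2.imwrite('pics/w9.png',im)"
```

```text
{'t': 12.2833, 'joint_pos': array([-0.417,  0.468,  1.881, -0.   ,  0.791, -1.996]), 'qd': array([-0.001,  0.   , -0.001, -0.   , -0.001, -0.001]), 'joint_torque': array([ -0.688, -41.722, -13.381,  -0.259,  -0.152,   0.066]), 'eef_pos': array([ 485.318, -169.104,   35.8  ]), 'ee_rot': array([[ 1.   ,  0.002, -0.008],
       [ 0.008, -0.001,  1.   ],
       [ 0.002, -1.   , -0.001]]), 'force': array([-0.426,  1.242,  7.15 ]), 'moment': array([ 0.192, -0.105,  0.042]), 'gripper_width': 59.78045560073556}
```

View pics/w9.png

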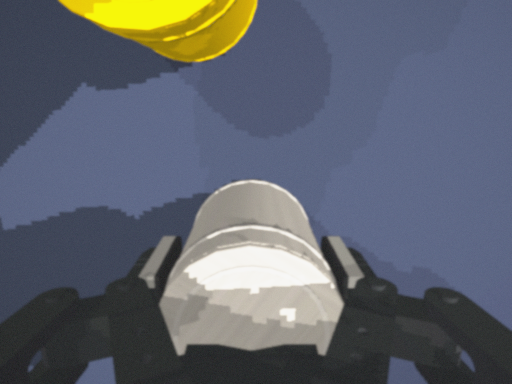

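>>> {"op": "apply_moves", "data": {"deltas": [[[0,0,0],[0,-0.8,0],50],[[0,0,0],[0,-2,0],50],[[0,0,0],[0,-3.2,0],50],[[0,0,0],[0,-4,0],50],[[0,0,0],[0,-4,0],50],[[0,0,0],[0,-4,0],50],[[0,0,0],[0,-4,0],50],[[0,0,0],[0,-4,0],50],[[0,0,0],[0,-4,0],50]]}}

```text
t: 13.08
eef_pos: [484.7, -168.8, 75.2]
ee_rot: [[1.0, 0.0, -0.008], [0.008, -0.0, 1.0], [0.0, -1.0, -0.0]]
force: [0.6, -0.1, -1.5]
gripper_width: 59.7
```

```bash
python3 -c "
from h import *
for i in range(4):
    s=robot.observe();print(s['t'],s['eef_pos'],s['force'],s['moment'],s['gripper_width'])
    im=robot.camera('side')
cv2.imwrite('pics/side10.png',im)"
```

```text
13.0833 [ 484.705 -168.841   75.152] [ 0.638 -0.116 -1.473] [ 0.015 -0.052  0.002] 59.693318736911394
13.1333 [ 484.791 -168.887   75.182] [-0.844  0.047 -1.319] [ 0.053 -0.    -0.038] 60.03175199692892
13.1833 [ 484.889 -168.91    75.236] [-0.156  0.793 -1.007] [ 0.044  0.048 -0.019] 60.06221103623468
13.2333 [ 484.966 -168.96    75.333] [ 0.083  0.475 -1.936] [-0.013 -0.006  0.011] 59.52236807520335
```

View pics/side10.png

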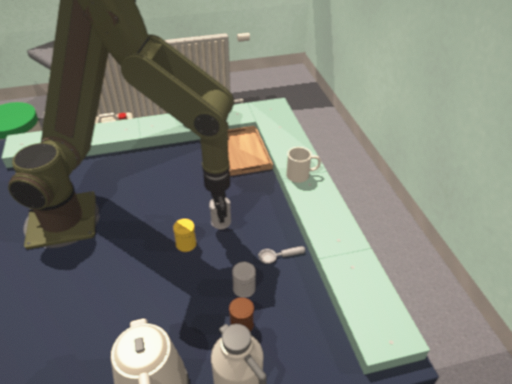

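The mean is about −1.4 N, which matches a 120–155 g tin, so tin1 is the light one. I set it back.

>>> {"op": "apply_moves", "data": {"deltas": [[[0,0,0],[0,1,0],50],[[0,0,0],[0,2,0],50],[[0,0,0],[0,3,0],50],[[0,0,0],[0,3.6,0],50],[[0,0,0],[0,3.9,0],50],[[0,0,0],[0,4,0],50],[[0,0,0],[0,4,0],50],[[0,0,0],[0,4,0],60],[[0,0,0],[0,4,0],80],[[0,0,0],[0,4,0],100],[[0,0,0],[0,4,0],100],[[0,0,0],[0,4,0],100]]}}

```text
t: 14.28
eef_pos: [485.3, -169.1, 35.2]
ee_rot: [[1.0, 0.001, -0.008], [0.008, -0.001, 1.0], [0.001, -1.0, -0.001]]
force: [0.5, 0.7, 0.2]
gripper_width: 85.3
```

```bash
python3 -c "
from h import *
s=robot.observe();print(s['t'],s['eef_pos'],s['ee_rot'],s['force'],s['gripper_width'])
im=robot.camera('wrist');cv2.imwrite('pics/w11.png',im)"
```

```text
14.2833 [ 485.274 -169.116   35.191] [[ 1.     0.001 -0.008]
 [ 0.008 -0.001  1.   ]
 [ 0.001 -1.    -0.001]] [0.525 0.693 0.245] 85.30892697960009
```

View pics/w11.png

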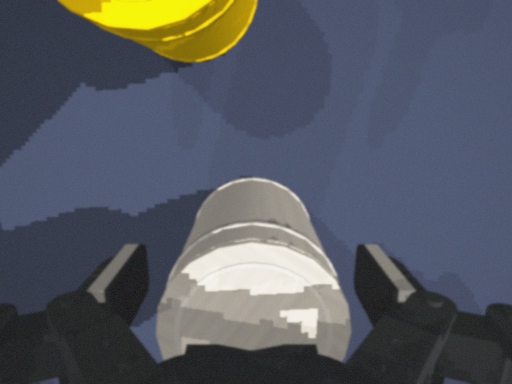

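tin1 stands released and upright. On to tin2.

>>> {"op": "apply_moves", "data": {"deltas": [[[0,0,0],[0,-2,0],100],[[0,0,0],[0,-6,0],100],[[0,0,0],[0,-10,0],100],[[0,0,0],[0,-14,0],100],[[0,0,0],[0,-18,-1],100],[[0,0,0],[-1,-21,-4],100],[[0,0,0],[-2,-21,-8],100],[[0,0,0],[-2,-21,-12],100],[[0,0,0],[-2,-21,-16],100],[[0,0,0],[-2,-21,-20],100],[[0,0,0],[-2,-21,-22],100],[[0,0,0],[-2,-21,-22],100]]}}

```text
t: 15.33
eef_pos: [466.7, -394.4, 244.7]
ee_rot: [[1.0, 0.001, -0.004], [0.004, -0.004, 1.0], [0.001, -1.0, -0.004]]
force: [0.2, -0.5, -0.2]
gripper_width: 85.6
```

>>> {"op": "apply_moves", "data": {"deltas": [[[0,0.008,0],[0,0,0],100],[[0,0.008,0],[0,0,0],100]]}}

```text
t: 15.5
eef_pos: [466.3, -394.4, 244.0]
ee_rot: [[1.0, 0.0, 0.005], [-0.005, -0.003, 1.0], [0.0, -1.0, -0.003]]
force: [0.0, -0.1, 0.2]
gripper_width: 85.1
```

```bash
python3 -c "
from tin import *
tin('w12')"
```

```text
15.5 [ 466.329 -394.429  243.966] [[1.0, 0.0, 0.005], [-0.005, -0.003, 1.0], [0.0, -1.0, -0.003]] [ 0.026 -0.138  0.176] 0.0224264992964281
tin1_mid 0.69 [464.077  62.285] [ 370.307 -198.033   40.   ]
tin1_mid 0.68 [474.778 184.704] [ 486.75  -168.668   40.   ]
tin2_mid 0.65 [139.418 172.186] [ 472.553 -506.295   40.   ]
trace 0.65 [474.982 182.016] [122 130 136] [ 483.953 -168.93    40.   ]
trace 0.6 [469.402  62.515] [ 10 246 246] [ 370.528 -193.106   40.   ]
trace 0.31 [253.798 207.782] [226 235 239] [ 510.472 -391.804   40.   ]
```

View pics/w12.png

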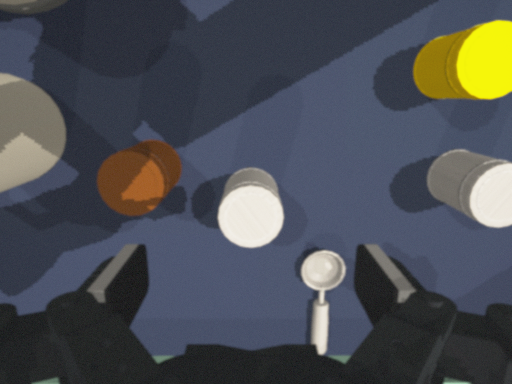

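```bash
python3 -c "
from h import *
for uv,z in (((251,214),80),((323,250),5),((323,270),5),((130,183),80)): print(onz('wrist',uv,z))"
```

```text
[ 504.042 -393.119   80.   ]
[ 575.39  -308.537    5.   ]
[ 601.517 -307.129    5.   ]
[ 474.658 -501.156   80.   ]
```

tin2's lid is at (251,214), which gives (505,−393). The brown can is at (130,183) and stays clear; the spoon is 70 mm further. I descend and grip.

>>> {"op": "apply_moves", "data": {"deltas": [[[0.003,0,0],[3.9,3,0.2],100],[[0.003,0,0],[3.9,7,0.2],100],[[0.003,0,0],[3.9,11,0.2],100],[[0.003,0,0],[3.9,15,0.2],100],[[0.003,0,0],[3.9,18,0.2],100],[[0.003,0,0],[3.9,20,0.2],100],[[0.003,0,0],[3.9,20.7,0.2],100],[[0.003,0,0],[3.9,20.9,0.2],100],[[0.003,0,0],[3.9,20.9,0.2],100]]}}

```text
t: 16.45
eef_pos: [506.6, -391.6, 36.3]
ee_rot: [[1.0, 0.001, 0.002], [-0.002, -0.0, 1.0], [0.001, -1.0, -0.0]]
force: [0.7, -0.2, 0.3]
gripper_width: 85.5
```

>>> {"op": "apply_moves", "data": {"deltas": [[[0,0,0],[0,0,0],80],[[0,0,0],[0,0,0],70],[[0,0,0],[0,0,0],60],[[0,0,0],[0,0,0],50],[[0,0,0],[0,0,0],50],[[0,0,0],[0,0,0],50]]}}

```text
t: 16.95
eef_pos: [508.3, -393.5, 39.4]
ee_rot: [[1.0, 0.006, 0.002], [-0.002, -0.005, 1.0], [0.006, -1.0, -0.005]]
force: [1.0, -0.1, 5.8]
gripper_width: 59.7
```

>>> {"op": "apply_moves", "data": {"deltas": [[[0,0,0],[0,-0.8,0],50],[[0,0,0],[0,-2,0],50],[[0,0,0],[0,-3.2,0],50],[[0,0,0],[0,-4,0],50],[[0,0,0],[0,-4,0],50],[[0,0,0],[0,-4,0],50],[[0,0,0],[0,-4,0],50],[[0,0,0],[0,-4,0],50]]}}

```text
t: 17.62
eef_pos: [507.6, -392.8, 78.7]
ee_rot: [[1.0, 0.005, 0.002], [-0.002, -0.004, 1.0], [0.005, -1.0, -0.004]]
force: [-0.6, -0.3, -2.7]
gripper_width: 59.6
```

```bash
python3 -c "
from h import *
for i in range(4):
    s=robot.observe();print(s['t'],s['eef_pos'],s['force'],s['moment'],s['gripper_width'])
    im=robot.camera('side')
print(s['ee_rot'])
cv2.imwrite('pics/side13.png',im)"
```

```text
17.6167 [ 507.573 -392.79    78.653] [-0.572 -0.307 -2.674] [-0.006  0.018  0.03 ] 59.559287779897375
17.6667 [ 507.569 -392.824   78.541] [-0.922  0.409 -3.439] [ 0.061  0.    -0.001] 59.85738657438779
17.7167 [ 507.618 -392.877   78.515] [-0.585  1.237 -3.765] [-0.042 -0.004 -0.043] 59.50846434928505
17.7667 [ 507.707 -392.937   78.573] [ 0.342 -0.356 -3.778] [-0.022  0.052 -0.014] 59.59790787838017
[[ 1.     0.005  0.002]
 [-0.002 -0.004  1.   ]
 [ 0.005 -1.    -0.004]]
```

View pics/side13.png

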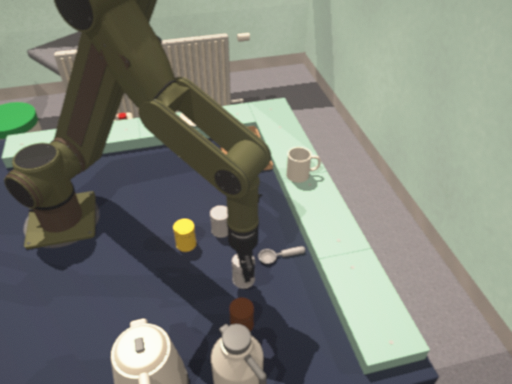

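It reads about −3.6 N, so tin2 is the heavy one. I lift it higher and carry it to the tray at moderate speed.

>>> {"op": "apply_moves", "data": {"deltas": [[[0,0,0],[0,-1,0],50],[[0,0,0],[0,-3,0],50],[[0,0,0],[0,-5.5,0],50],[[0,0,0],[0.2,-8,1],50],[[0,0,0],[0.7,-10,3],50],[[0,0,0],[1.3,-11.5,5.5],50],[[0,0,0],[1.9,-12,8],50],[[0,0,0],[2.5,-12,10.5],50],[[0,0,0],[3.1,-12,13],50],[[0,0,0],[3.7,-12,15.5],50],[[0,0,0],[4.3,-12,18],50],[[0,0,0],[4.7,-12,20],50]]}}

```text
t: 18.82
eef_pos: [554.8, -190.7, 198.9]
ee_rot: [[1.0, 0.006, 0.001], [-0.001, -0.003, 1.0], [0.006, -1.0, -0.003]]
force: [-0.1, -0.0, -3.1]
gripper_width: 59.4
```

>>> {"op": "apply_moves", "data": {"deltas": [[[0,0,0],[0.6,0,2.5],50],[[0,0,0],[1.2,0,5],50],[[0,0,0],[1.8,0,7.5],50],[[0,0,0],[2.4,0,10],50],[[0,0,0],[3,0,12.5],50],[[0,0,0],[3.6,0,15],50],[[0,0,0],[4.2,0,17.5],50],[[0,0,0],[4.8,0,20],50],[[0,0,0],[5.3,0,22],50],[[0,0,0],[5.7,0,23.5],50],[[0,0,0],[6,0,24.5],50],[[0,0,0],[6,0,25],50]]}}

```text
t: 19.82
eef_pos: [615.8, 60.4, 198.6]
ee_rot: [[1.0, 0.006, 0.0], [-0.0, -0.003, 1.0], [0.006, -1.0, -0.003]]
force: [-0.2, -0.4, -3.6]
gripper_width: 59.6
```

>>> {"op": "apply_moves", "data": {"deltas": [[[0,0,-0.006],[0.5,0,2],50],[[0,0,-0.006],[1,0,4],50],[[0,0,-0.006],[1.6,0,6.5],50],[[0,0,-0.006],[2.1,0.5,9],50],[[0,0,-0.006],[2.6,1.2,11],50],[[0,0,-0.006],[3,2.4,12.8],50],[[0,0,-0.006],[3.1,3.8,13.6],50],[[0,0,-0.006],[3.1,5,13.9],50],[[0,0,-0.006],[3.1,5.8,13.9],50],[[0,0,-0.006],[3.1,6,13.9],50],[[0,0,-0.006],[3.1,6,13.9],50],[[0,0,-0.006],[3.1,6,13.9],50]]}}

```text
t: 20.82
eef_pos: [647.5, 198.1, 138.8]
ee_rot: [[1.0, 0.013, 0.001], [-0.001, -0.004, 1.0], [0.013, -1.0, -0.004]]
force: [-0.3, -0.5, -2.5]
gripper_width: 59.7
```

```bash
python3 -c "
from h import *
s=robot.observe();print(s['t'],s['eef_pos'],s['ee_rot'],s['force'],s['gripper_width'],np.abs(s['qd']).max())
for c in('scene','side','wrist'):
    im=robot.camera(c);cv2.imwrite(f'pics/{c}20.png',im)
    for n,z in (('tray_middle',6),('tray_corner',0),('boxing_corner',0),('tin1_mid',40),('tin2_mid',136)):
        for r in robot.landmark_of(n,c)[:3]: uv=np.array(r['centre'])*[512,384];print(c,n,round(r['score'],2),uv,onz(c,uv,z,s))
a=cv2.imread('pics/side20.png')[80:270,140:340]
b=cv2.imread('pics/scene20.png')[110:270,130:420]
cv2.imwrite('pics/a20.png',cv2.resize(a,None,fx=3,fy=3,interpolation=2));cv2.imwrite('pics/b20.png',cv2.resize(b,None,fx=2.7,fy=2.7,interpolation=2))
"
```

```text
20.8167 [647.495 198.112 138.781] [[ 1.     0.013  0.001]
 [-0.001 -0.004  1.   ]
 [ 0.013 -1.    -0.004]] [-0.278 -0.539 -2.474] 59.686058754209995 0.013434999162889835
scene tray_middle 0.96 [323.789 219.418] [639.685 196.916   6.   ]
scene tray_corner 0.69 [359.987 245.491] [718.075 306.012   0.   ]
scene tray_corner 0.37 [324.096 219.418] [633.519 197.888   0.   ]
scene boxing_corner 0.96 [363.315 247.488] [723.827 315.358  -0.   ]
scene tin1_mid 0.83 [217.395 143.693] [ 367.563 -204.418   40.   ]
scene tin1_mid 0.67 [221.082 161.51 ] [ 464.74  -165.227   40.   ]
scene tin2_mid 0.87 [330.803 187.392] [640.562 204.616 136.   ]
scene tin2_mid 0.75 [130.304 151.488] [ 585.59  -418.904  136.   ]
scene tin2_mid 0.25 [221.901 160.09 ] [ 575.671 -127.062  136.   ]
side tray_middle 0.77 [241.306 154.714] [635.764 176.393   6.   ]
side tray_corner 0.67 [256.307 130.79 ] [730.958 317.83    0.   ]
side tray_corner 0.47 [242.79  151.795] [646.944 199.494   0.   ]
side boxing_corner 0.57 [254.72  131.789] [723.089 312.817   0.   ]
side tin1_mid 0.96 [180.224 232.512] [ 362.184 -183.477   40.   ]
side tin1_mid 0.71 [219.392 217.114] [ 488.838 -149.671   40.   ]
side tin2_mid 0.92 [243.098 315.418] [ 467.214 -558.375  136.   ]
side tin2_mid 0.74 [239.718 121.805] [637.591 202.007 136.   ]
side tin2_mid 0.32 [253.082 129.715] [671.855 143.528 136.   ]
wrist tray_middle 0.78 [249.907 182.784] [648.769 197.195   6.   ]
wrist tray_corner 0.56 [385.894 269.107] [728.643 316.339   0.   ]
wrist boxing_corner 0.86 [384.922 264.614] [724.27  315.017   0.   ]
```

View pics/a20.png

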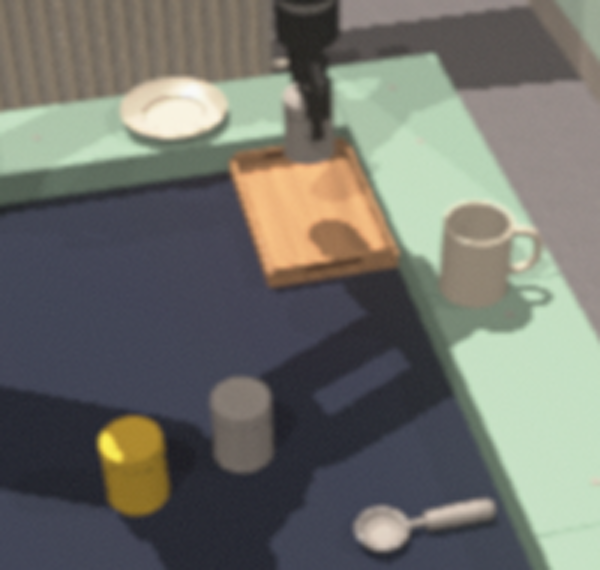

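View pics/b20.png

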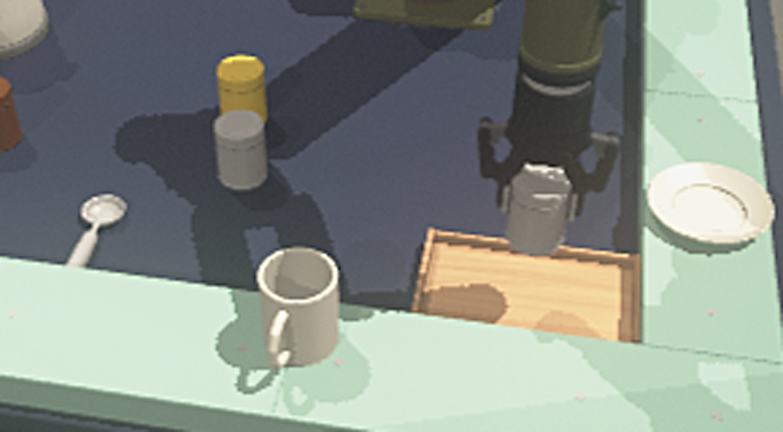

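View pics/wrist20.png

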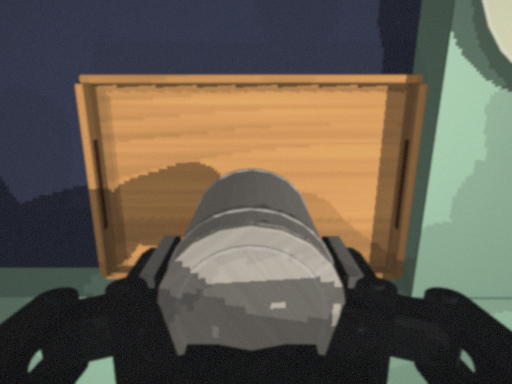

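```bash
python3 -c "
from h import *
a=cv2.imread('pics/wrist20.png');cv2.imwrite('pics/w20c.png',np.hstack([cv2.resize(a[60:160,350:450],(390,390),interpolation=2),cv2.resize(a[220:300,50:150],(390,390),interpolation=2)]))
for uv,z in (((427,76),28),((409,278),28),((77,84),28),((101,278),20),((250,75),20),((413,40),0),((60,267),0)): print(uv,onz('wrist',uv,z))"
```

```text
(427, 76) [568.267 317.052  28.   ]
(409, 278) [720.163 324.428  28.   ]
(77, 84) [573.592  81.727  28.   ]
(101, 278) [725.46   76.407  20.   ]
(250, 75) [567.403 198.512  20.   ]
(413, 40) [542.358 316.814   0.   ]
(60, 267) [726.454  31.928   0.   ]
```

View pics/w20c.png

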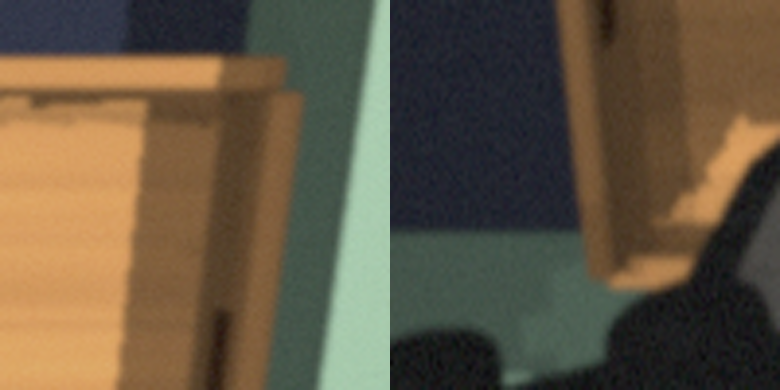

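The tray's near edge is at x≈567, so its far side is at ≈727. The far face is at 726.5, and no dark gap shows at either face. tin1 stands upright, and tin2 is held level over the middle of the tray. I hand the job in.

```bash
python3 -c "
from h import *
print(robot.job_done());s=robot.observe();print(s['t'],s['eef_pos'],s['force'],s['gripper_width'])"
```

```text
the job is handed in; nothing more can be done
None
the job is handed in; nothing more can be done
```

The job is handed in at about 21 s of the 72 s allowed; the robot reports no verdict.

- **Tray:** I gripped it by its right end wall, turned it square and pressed it into the corner until both faces pushed back (about 10 N far, 14 N left). The last wrist picture put its far side at x≈727 mm against a face at 726.5 mm, with the left end against the other face and no visible gap. The scene camera's point estimates of the tray corner and stop corner were about 11 mm apart. I put that down to the networks, because the edge measurements and contact forces agree.
- **Tins:** tin1 weighed about 1.4 N, so it is the lighter one. I stood it back within a few mm of where it was, upright and released. tin2 weighed about 3.6 N, so it is the heavier one.
- **End state:** tin2 was held upright and still over the middle of the tray, with its base about 9 cm above the floor of the tray. The gripper centre was at (647, 198) mm, and the tray's middle works out at about (647, 199) mm.
- **Bystanders:** I never touched the mug, saucer or spoon, and they looked unmoved in the last pictures. I did not measure their positions again.

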